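Level the painter's hand-rest bridge

ROBOT

A 6-joint arm with a two-finger parallel gripper is mounted at the origin on a cart in front of the work surface, level with it; the furniture and walls round the work are solid. World frame = base frame: x ahead of the robot, y to its left, z up, the work surface at z = 0. Lengths are in mm, angles in rad, forces in N, time in s.
With the tool pointing down it reaches from about 300 to 775 mm from the base axis. Payload 14.6 kg.
Tool frame: the origin (TCP) lies midway between the tips of the shut fingers; the grasp point (between the pads) lies behind it (manip.grip_depth is the z of the grasp point in the tool frame, in mm); z points along the fingers, y is the line along which they close (so a half turn about z gives the same grasp; the last joint's range is limited). The gripper opens to 94 mm and grips with 3 to 60 N. Pads are 16 mm wide; open, the fingers measure 119 mm over their backs; the gripper's body (75 mm by 177 mm) begins 78 mm behind the grasp point.
Start: joints at [1.037, 0.3, 1.521, -0, 1.321, -0.067], TCP at [247.513, 491.148, 205.446] pointing down, gripper open.
Joint ranges: [-3.03, 3.03], [-0.79, 2.21], [0.23, 2.52], [-1.04, 4.18], [0, 3.07], [-2.55, 2.55]. Speed limits (rad/s): [2.22, 2.22, 2.57, 3.14, 3.14, 3.14].

INTERFACE

Orientations are given as [roll, pitch, yaw] about the fixed x, y, z axes, in that order (R = Rz(yaw) Ry(pitch) Rx(roll)).
In Python, from cell import manip gives the robot as it stands.
- The arm moves only by the shell command python3 nudge.py FILE [OPENING] [FORCE], which reads ROWS from the file FILE. ROWS is 1 to 5 rows, one to a line, with the numbers parted by commas; each row has 6 numbers: dx, dy, dz in units of 50 mm, then a rotation vector rx, ry, rz in rad; each row is the pose to reach, as a shift and turn from the pose commanded when the command began, along the tool's axes at that moment; what a row does not reach only later rows make up. A row lasts 1/10 s, in which the tool goes at most 50 mm and 0.15 rad, less where a joint would pass 70% of its speed; a pose out of reach is approached as far as the arm can. OPENING is the finger opening in mm, set as the command begins (- or left out keeps the last). The fingers move at their own pace and stop on an object; FORCE is the grip in N (left out, the last holds). Time passes only in rows, so rows that do not move let the fingers close. It prints the time, the measured TCP pose, the force, the opening and the grip force at its end. Input that does not fit is refused with a message, and nothing moves.
- manip.read_state(): the state, without advancing time (a new reading comes with each control period).
- manip.camera(name): name is "scene" or "top" or "wrist"; returns (picture, depth): 420x560x3 uint8, red, green, blue; 420x560 float32, mm along the optical axis (not along the pixel's ray), 0 where there is no reading.
- manip.camera_info(name): a dict with "K" (3x3 intrinsics, pixels), "dist" ([k1, k2, p1, p2, k3] as OpenCV has them; the pictures are not rectified), "rvec" (rotation vector, rad) and "tvec" (3), from world to camera coordinates, as OpenCV has them; the wrist camera has in their place "mount" (4x4, takes a point from camera to tool coordinates, whose origin is the TCP and whose axes are the flange's). Camera axes: x right, y down, z forward; pixel columns grow to the right and rows downward; lengths in mm; the calibration is good to about 2 mm. A picture is of the moment at which its call begins: read the wrist's pose just before it. camera_info takes no time and is no camera call.
- manip.sign_off(): hands the job in; it is judged then, once.
The state is a dict: "clock": time; "joints": joint angles; "qd": joint speeds; "effort": joint torques, N m; "eef_pos": TCP position; "eef_rot": TCP orientation; "wrist_force": force on the tool from outside, world axes, zero at the start; "moment": the same for the moment, N m; "finger_gap": finger opening in mm; "finger_force": force on a finger pad.
Only numpy, scipy, OpenCV 4.12 (cv2) and the standard library are available. Lean on these libraries where they do the work, as an engineer would, in place of code of your own. Each camera call takes 0.05 s, during which the arm holds its last target. There are 200 camera calls.

TASK

Set up the painter's hand-rest on its stand: spin the knurled collar along the threaded rod until its top is level with the shoulder of the headed post, and let go of it. Then slide the slotted wooden bar sideways onto both posts, under the head of the headed one, until the slot ends meet the posts, and leave it lying level on collar and shoulder. Do not shove or tip the jar, the pot or the paint tube near the work.

Things in the scene. Friction and masses are not known exactly. Their poses are not given: they have to be found in the camera images.
- stand: steel stand fixed to the table: base plate 190 x 70 x 10 mm (x, y, z) with two upright posts on its x axis. Origin: centre of the plate's underside; x points from the threaded post (x = -55 mm) to the headed post (x = +55 mm), z up. The threaded rod is 16 mm thick, its top 103 mm above the table, with no head.
- collar_top (a point): centre of the collar's top face, on the rod's axis, z up. The collar cannot be pushed along the rod, only turned: counterclockwise seen from above raises it by 20 mm a full turn (3.18 mm per rad), clockwise lowers it, so a hand turning it must rise with it. Friction is light (about 0.1 N m) and it stays where it is left.
- collar: the knurled aluminium collar on the threaded rod, a round ring 50 mm in diameter and 30 mm high. Origin: centre of its underside, z up; it turns with the collar. It starts 6 to 14 mm too low, its underside at least 45 mm above the table; the rod sticks up 14 to 28 mm out of its top.
- rest_top (a point): centre, on the post's axis, of the upper face of the headed post's shoulder, a flange 40 mm wide and 6 mm thick; 83 to 89 mm above the table, clamped there. Above it stands a stem 16 mm thick and 20 mm long, and on that a round head 32 mm wide and 5 mm thick, too wide for the bar's slots. z up.
- bar: loose wooden bar 170 x 56 x 10 mm (x, y, z), flat on the table, about 0.2 kg. Origin: centre of its underside, z up. Two slots 24 mm wide, 30 mm deep, run in from its -y edge at x = -55 and +55 mm, through its full thickness. On its top, centred, a grip block 64 x 22 mm (x, y), from z = 10 to 38 mm: grasp it across y. Either slot may go on either post.
- seat_a (a point): point of the bar's underside at its slot at x = -55 mm (y = -6 mm) where the axis of a 16 mm post lies when the post meets the slot's end
- seat_b (a point): the same for the slot at x = +55 mm
- jar: glass rinse jar 67 mm wide and 100 mm high, upright, loose, close beside the stand on one of its long sides (its centre 90 mm from the line of the posts): it stands in the way of bringing the bar from that side. Origin: centre of its underside, z up.
- pot: white paint pot 47 mm wide and 36 mm high, upright, loose, beside the stand on the other long side; low enough to pass over. Origin: centre of its underside, z up.
- tube: paint tube 118 x 31 x 28 mm lying loose on the table to the right of the work. Origin: underside, about its middle.

How it is judged (in metres and radians):
On the way, in this order (a step that is already met when the one before it is completed fails the run):
1. the collar's top is level with the shoulder of the headed post and the collar is let go (z of collar_top in the frame of rest_top between -0.0025 and 0.0025 m and contact force between the fingers and collar below 0.1 N), for 0.2 s.
2. the bar is slid home on both posts, its slot ends at the posts, lying on collar and shoulder (((horizontal distance between seat_a and collar_top below 0.008 m and horizontal distance between seat_b and rest_top below 0.008 m and z of seat_a in the frame of collar_top between -0.003 and 0.003 m and z of seat_b in the frame of rest_top between -0.003 and 0.003 m) or (horizontal distance between seat_b and collar_top below 0.008 m and horizontal distance between seat_a and rest_top below 0.008 m and z of seat_b in the frame of collar_top between -0.003 and 0.003 m and z of seat_a in the frame of rest_top between -0.003 and 0.003 m)) and angle between bar's own z axis and vertical below 0.04 rad), for 0.2 s.
At the end, for the whole second after the job is handed in: the collar's top is within 2.5 mm of the height of the headed post's shoulder; the bar lies at rest with one slot on each post (each seat within 8 mm of its post's axis, underside within 3 mm of the collar's top and of the shoulder) and level within 0.04 rad (all of step 2 and z of collar_top in the frame of rest_top between -0.0025 and 0.0025 m and linear speed of bar below 0.02 m/s); the robot touches nothing.
It fails at once if the rinse jar is pushed more than 25 mm from its place (distance of jar from where it was at the start of the episode above 0.025 m).
It fails at once if the rinse jar is tipped (angle between jar's own z axis and vertical above 0.35 rad).
It fails at once if the paint pot is pushed more than 25 mm from its place (distance of pot from where it was at the start of the episode above 0.025 m).
It fails at once if the paint pot is tipped (angle between pot's own z axis and vertical above 0.35 rad).
It fails at once if the paint tube is pushed more than 25 mm from its place (distance of tube from where it was at the start of the episode above 0.025 m).
It also fails if it takes over 72 s, if anything falls off the work surface, if the arm or the gripper's body presses on something with over 40 N, if the wrist force passes 120 N, or if a joint passes its speed limit or range.

## Working session

There is one attempt and no reset: what is moved stays moved. The work goes in short steps, Python scripts to look and compute and a shell command to move; the robot and the scene stay as the last step left them, time stands still between calls to the robot, and variables do not carry over. Pictures are saved under pics/ and viewed, at most 10 in all, crops included, and the job is handed in when it is done.

```bash
ls; mkdir -p pics; python3 - <<'E'
from cell import manip
import cv2,numpy as np
print(manip.read_state(), manip.grip_depth)
for n in ("top","scene"):
    im,d=manip.camera(n); cv2.imwrite(f"pics/{n}0.png",im[:,:,::-1]); np.save(f"pics/{n}0.npy",d)
    i=manip.camera_info(n); print(n,i)
E
```

```text
cell.py
nudge.py
pics
{'clock': 0.0, 'joints': array([ 1.03740961e+00,  3.00478238e-01,  1.52158813e+00, -4.00508734e-05,
        1.32068859e+00, -6.66223444e-02]), 'qd': array([-0.00142357,  0.0006082 , -0.00034773,  0.0026059 , -0.00073564,
       -0.00112326]), 'effort': array([-7.84472359e-04, -5.31798577e+01, -3.52748358e+01,  7.08164927e-02,
        2.42700346e-02, -8.12656140e-05]), 'eef_pos': array([247.38805575, 490.92663436, 204.87943016]), 'eef_rot': array([-3.14043034e+00, -3.86711540e-05,  2.67483819e+00]), 'wrist_force': array([ 0.59298189,  0.08638048, -1.19028177]), 'moment': array([ 0.0198338 , -0.03778188,  0.01473745]), 'finger_force': 0.0, 'finger_gap': 94.13699245834269} -18.8
top {'K': array([[428.14127505,   0.        , 279.59430913],
       [  0.        , 428.14127505, 205.7014114 ],
       [  0.        ,   0.        ,   1.        ]]), 'dist': array([0.02541445, 0.        , 0.        , 0.        , 0.        ]), 'rvec': array([ 2.13169678, -2.11993693,  0.19405194]), 'tvec': array([-241.05636975,  524.06531406,  840.22851357])}
scene {'K': array([[514.24308336,   0.        , 279.30502343],
       [  0.        , 514.24308336, 201.2513902 ],
       [  0.        ,   0.        ,   1.        ]]), 'dist': array([0.01554338, 0.        , 0.        , 0.        , 0.        ]), 'rvec': array([ 0.90768208,  2.7254149 , -0.78883671]), 'tvec': array([ 547.75807113,  -53.00884277, 1296.60980664])}
```

View pics/top0.png

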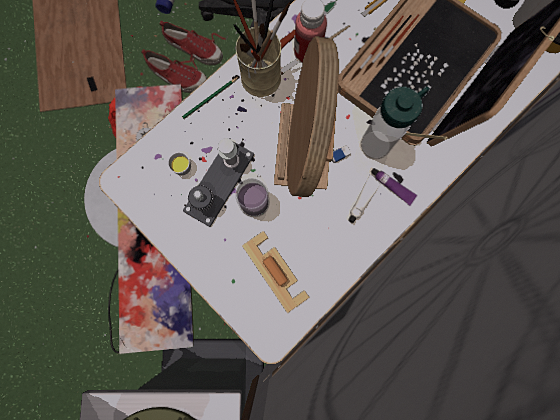

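View pics/scene0.png

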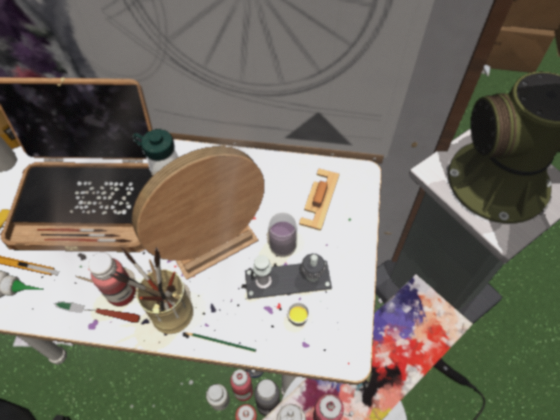

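```bash
cat > h.py <<'E'
from cell import manip
import cv2,numpy as np
from scipy.spatial.transform import Rotation as R
def world(n,d,win=0,info=None,uv=None):
    """deproject pixels uv (N,2) with depth d -> world; uv None = full image"""
    i=manip.camera_info(n)
    full=uv is None
    if full:
        v,u=np.mgrid[:d.shape[0],:d.shape[1]]; uv=np.stack([u,v],-1).reshape(-1,2)
    uv=np.asarray(uv); z=d[uv[:,1],uv[:,0]]
    p=cv2.undistortPoints(uv.astype(float).reshape(-1,1,2),i["K"],i["dist"])[:,0]
    c=np.c_[p*z[:,None],z]
    if "rvec" in i:
        w=(c-i["tvec"])@cv2.Rodrigues(i["rvec"])[0]
    else:
        T=i["mount"]; s=manip.read_state() if info is None else info
        w=(c@T[:3,:3].T+T[:3,3])@R.from_euler('xyz',s["eef_rot"]).as_matrix().T+s["eef_pos"]
    return w.reshape(*d.shape,3) if full else w
E
python3 - <<'E'
from h import *
np.set_printoptions(precision=1,suppress=True)
for n,b,pts in (("top",(170,125,330,320),[(199,193),(228,146),(252,198),(179,164),(276,270),(248,240),(302,303),(399,186),(186,213),(243,148)]),("scene",(230,160,350,330),[(262,260),(313,260),(282,228),(298,312),(319,193)])):
    im=cv2.imread(f"pics/{n}0.png"); d=np.load(f"pics/{n}0.npy")
    print(n); print(np.c_[pts,world(n,d,uv=pts)])
    i=manip.camera_info(n)
    for q in ((0,0,0),(247,491,205)): print(cv2.projectPoints(np.array([q],float),i["rvec"],i["tvec"],i["K"],i["dist"])[0].ravel())
    x0,y0,x1,y1=b
    cv2.imwrite(f"pics/{n}c.png",cv2.resize(im[y0:y1,x0:x1],None,fx=3,fy=3,interpolation=cv2.INTER_CUBIC))
w=world("top",np.load("pics/top0.npy"))
# tall things
print(w[195,185:215,2]); print(w[150,215:245,2])
E
```

```text
top
[[ 199.   193.   539.4  -80.9  104. ]
 [ 228.   146.   633.1 -135.7  110.8]
 [ 252.   198.   539.2 -181.4   58.6]
 [ 179.   164.   620.7  -19.5   23.2]
 [ 276.   270.   393.8 -231.5   36.1]
 [ 248.   240.   458.7 -170.4   -0.3]
 [ 302.   303.   327.  -286.2    0.3]
 [ 399.   186.   576.6 -497.    13.7]
 [ 186.   213.   517.5  -33.5   -3.5]
 [ 243.   148.   662.6 -156.1    8.4]]
[155.3 475.9]
[-192.6  361.7]
scene
[[ 262.   260.   630.2 -128.   115.9]
 [ 313.   260.   541.7  -69.7  101.9]
 [ 282.   228.   532.  -191.3   54. ]
 [ 298.   312.   616.4  -21.8   20.4]
 [ 319.   193.   396.2 -223.8   33.9]]
[497.2 180.2]
[678.1 385.9]
[ -3.7  -0.1   1.7  76.3  76.7  75.9  78.3  75.2  75.1 101.  103.8 102.9
 105.1 104.1 101.9 101.7  95.9  89.1  77.6  75.4  75.   77.   79.3  74.5
  77.3  75.4  73.2  74.8  57.5  11.1]
[ -2.2  -0.4   0.5  86.8 112.1 110.5 112.3 110.8 112.4 109.3 112.8 113.6
 112.1 111.9 113.7 110.5 110.8 110.6  87.6  87.2  87.3  89.    7.    9.8
   9.6  11.1   9.4  10.7   8.9  10.4]
```

View pics/topc.png

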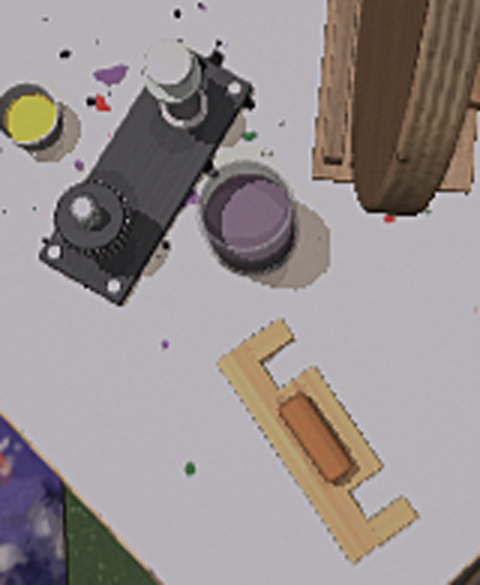

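```bash
cat >> h.py <<'E'
def delta(pos,yaw):
    s=manip.read_state(); r0=R.from_euler('xyz',s["eef_rot"]); r1=R.from_euler('xyz',[np.pi,0,yaw])
    print("d",(r0.inv().apply(np.array(pos)-s["eef_pos"])).round(1),"rv",(r0.inv()*r1).as_rotvec().round(3),"q",s["joints"].round(2),"t",s["clock"])
def circ(p):
    A=np.c_[2*p[:,:2],np.ones(len(p))]; c=np.linalg.lstsq(A,(p[:,:2]**2).sum(1),rcond=None)[0]
    return c[:2],np.sqrt(c[2]+c[:2]@c[:2])
def near(w,c,r,lo,hi):
    m=(np.hypot(w[...,0]-c[0],w[...,1]-c[1])<r)&(w[...,2]>lo)&(w[...,2]<hi); return w[m]
E
python3 - <<'E'
from h import *
np.set_printoptions(precision=1,suppress=True)
print(manip.camera_info("wrist"))
for n in ("top","scene"):
    w=world(n,np.load(f"pics/{n}0.npy"))
    print(n)
    for nm,c,r,lo,hi in (("head",(632,-132),25,106,118),("should",(632,-132),26,80,95),("coll",(540,-76),32,65,85),("rod",(540,-76),15,96,110),("jar",(536,-188),50,20,110),("pot",(620,-21),35,12,45),("block",(394,-229),50,30,44),("base",(586,-104),60,4,16),("table",(480,-60),60,-10,10)):
        p=near(w,c,r,lo,hi); print(nm,len(p),p.mean(0),np.median(p,0),(p.max(0)+p.min(0))/2,(p.max(0)-p.min(0)))
    t=near(w,(586,-104),260,125,900); 
    print("tall",len(t)); 
    if len(t): print(t[np.hypot(t[:,0]-586,t[:,1]+104).argmin()],t.min(0),t.max(0))
    b=near(w,(394,-229),110,4,16); rect=cv2.minAreaRect(b[:,:2].astype(np.float32)); print("bar",rect,len(b))
    b=near(w,(394,-229),50,28,44); print("blk",cv2.minAreaRect(b[:,:2].astype(np.float32)))
    b=near(w,(586,-104),120,5,15); print("base",cv2.minAreaRect(b[:,:2].astype(np.float32)))
delta((560,-90,260),2.675)
E
```

```text
{'K': array([[348. ,   0. , 282.5],
       [  0. , 348. , 206.7],
       [  0. ,   0. ,   1. ]]), 'dist': array([-0.1,  0. ,  0. ,  0. ,  0. ]), 'mount': array([[  -0. ,   -1. ,   -0.3,   84.1],
       [   1. ,   -0. ,   -0. ,    1.2],
       [   0. ,   -0.3,    1. , -180.1],
       [   0. ,    0. ,    0. ,    1. ]])}
top
head 198 [ 633.5 -131.2  111.6] [ 633.1 -131.6  111.5] [ 634.1 -130.8  110.9] [31.8 30.2  9. ]
should 126 [ 625.5 -134.2   86.8] [ 624.2 -136.2   86.8] [ 632.1 -131.    87. ] [36.3 36.9  7.9]
coll 418 [536.5 -78.6  75.3] [535.1 -80.3  75.6] [538.1 -76.9  74.9] [49.7 49.4 19.7]
rod 51 [537.8 -77.1 101.6] [537.7 -76.8 101.9] [538.6 -77.4 100.9] [16.4 13.4  8.4]
jar 1040 [ 541.6 -181.9   66.8] [ 541.9 -181.4   58.5] [ 541.  -182.7   61.8] [65.5 64.3 82. ]
pot 400 [623.4 -19.2  23.5] [624.1 -19.   20.4] [621.6 -20.7  25.6] [45.6 45.9 27.1]
block 332 [ 393.3 -228.8   36.8] [ 393.8 -229.4   36.9] [ 393.1 -229.3   37. ] [58.7 49.5 13.4]
base 1199 [ 589.  -110.     9.4] [ 591.2 -108.4    9.4] [ 586.  -109.3    9.9] [119.5  95.6  11.9]
table 2146 [474.5 -59.3   0.2] [474.3 -
[... 1074 characters left out ...]
25.4   35.3] [58.9 48.5 10. ]
base 1162 [587.6 -98.5   8.7] [585.9 -99.2   8.5] [ 591.3 -104.6   10. ] [108.8 110.   11.9]
table 1590 [472.8 -53.1  -0.7] [471.3 -50.3  -1.4] [480.1 -60.    0.9] [119.3 119.3  18.3]
tall 7600
[ 568.6 -258.2  127.9] [ 525.9 -327.2  125. ] [ 842.1 -143.2  303.5]
bar ((383.4803466796875, -202.23760986328125), (181.21176147460938, 156.82818603515625), 14.761009216308594) 912
blk ((392.5760498046875, -224.43601989746094), (65.63827514648438, 21.99771499633789), 36.043418884277344)
base ((593.1148681640625, -107.749755859375), (167.6180419921875, 211.28367614746094), 25.55673599243164)
d [-540.6 -378.2  -54.7] rv [-0. -0. -0.] q [ 1.   0.3  1.5  0.   1.3 -0.1] t 0.1
```

The manual's scale: shifts go in units of 50 mm. Converting my numbers, -50 mm is -1, -40 mm is -0.8.

```bash
echo '-0.72,-0.5,-0.2,0,0,0
-1.44,-1,-0.4,0,0,0
-2.16,-1.5,-0.6,0,0,0
-2.88,-2,-0.8,0,0,0
-3.6,-2.5,-1,0,0,0' > path.dat && python3 nudge.py path.dat 94 15
echo '-0.72,-0.5,0,0,0,0
-1.44,-1,0,0,0,0
-2.16,-1.5,0,0,0,0
-2.88,-2,0,0,0,0
-3.6,-2.5,0,0,0,0' > path.dat && python3 nudge.py path.dat
echo '-0.72,-0.5,0,0,0,0.1
-1.44,-1,0,0,0,0.2
-2.16,-1.5,0,0,0,0.3
-2.88,-2,0,0,0,0.45
-3.6,-2.5,0,0,0,0.6' > path.dat && python3 nudge.py path.dat
echo '0,0,0,0,0,0.15
0,0,0,0,0,0.3
0,0,0,0,0,0.45
0,0,0,0,0,0.6
0,0,0,0,0,0.75' > path.dat && python3 nudge.py path.dat
echo '0,0,0,0,0,0.15
0,0,0,0,0,0.3
0,0,0,0,0,0.45
0,0,0,0,0,0.6
0,0,0,0,0,0.75' > path.dat && python3 nudge.py path.dat
echo '0,0,0,0,0,0.15
0,0,0,0,0,0.3
0,0,0,0,0,0.45
0,0,0,0,0,0.6
0,0,0,0,0,0.75' > path.dat && python3 nudge.py path.dat
python3 - <<'E'
from h import *
delta((565,-93,215),-0.56)
E
```

```text
clock: 0.6
eef_pos: [352.3, 296.8, 255.7]
eef_rot: [-3.141, -0.0, 2.675]
wrist_force: [1.2, -0.1, 0.1]
finger_gap: 94.1
finger_force: 0.0
clock: 1.1
eef_pos: [456.9, 104.1, 255.4]
eef_rot: [-3.142, -0.0, 2.675]
wrist_force: [1.4, -0.3, -0.1]
finger_gap: 94.1
finger_force: 0.0
clock: 1.6
eef_pos: [561.5, -88.5, 255.1]
eef_rot: [-3.141, -0.0, 2.069]
wrist_force: [0.1, 1.0, 0.7]
finger_gap: 94.1
finger_force: 0.0
clock: 2.1
eef_pos: [560.9, -86.8, 255.1]
eef_rot: [-3.141, 0.0, 1.319]
wrist_force: [-0.0, 0.8, 0.8]
finger_gap: 93.8
finger_force: 0.0
clock: 2.6
eef_pos: [560.9, -86.7, 255.1]
eef_rot: [-3.141, 0.001, 0.569]
wrist_force: [-0.1, -0.9, -0.5]
finger_gap: 94.1
finger_force: 0.0
clock: 3.1
eef_pos: [560.8, -86.7, 255.1]
eef_rot: [3.142, 0.001, -0.181]
wrist_force: [-0.1, -0.1, -0.7]
finger_gap: 93.8
finger_force: 0.0
d [ 5.3  5.4 40.1] rv [0.    0.001 0.379] q [-0.22  0.31  1.4  -0.    1.44  1.53] t 3.1
```

To row units: 2 mm is 0.04, 40 mm is 0.8.

```bash
echo '0,0,0.2,0,0,0.12
0.06,0.04,0.4,0,0,0.24
0.1,0.1,0.6,0,0,0.36
0.1,0.1,0.8,0,0,0.38
0.1,0.1,0.8,0,0,0.38' > path.dat && python3 nudge.py path.dat
cat > meas.py <<'E'
from h import *
import sys
np.set_printoptions(precision=1,suppress=True)
s=manip.read_state(); n=sys.argv[1]
ds=[]
for k in range(4):
    im,d=manip.camera("wrist"); ds.append(d)
d=np.median(ds,0).astype(np.float32); s=manip.read_state()
cv2.imwrite(f"pics/{n}.png",im[:,:,::-1]); np.save(f"pics/{n}.npy",d)
w=world("wrist",d,info=s); np.save(f"pics/{n}w.npy",w)
def rep(nm,c,r,lo,hi):
    p=near(w,c,r,lo,hi)
    if len(p)<10: print(nm,"none"); return
    h=cv2.convexHull(p[:,:2].astype(np.float32))[:,0]; cc,rr=cv2.minEnclosingCircle(h)
    print(nm,len(p),"med",np.median(p,0),"mean z",p[:,2].mean(),"mid",(p.max(0)+p.min(0))/2,"enc",np.array(cc),rr)
H=(633,-130); C=(538,-75)
rep("head",H,25,106,118); rep("should",H,28,80,95); rep("coll",C,30,68,95); rep("rod",C,12,98,108); rep("base",(586,-104),60,5,15); rep("table",(500,-30),60,-8,6)
E
python3 meas.py w1
```

```text
clock: 3.6
eef_pos: [564.4, -92.4, 213.9]
eef_rot: [3.141, 0.003, -0.553]
wrist_force: [0.1, 0.4, 0.2]
finger_gap: 94.0
finger_force: 0.0
head 1260 med [ 635.  -129.7  114.5] mean z 114.49303805426621 mid [ 634.9 -129.5  114.3] enc [ 634.7 -129.5] 15.72107982635498
should 398 med [ 637.3 -134.3   89.5] mean z 89.45699078495366 mid [ 634.9 -129.3   89.4] enc [ 634.8 -129.4] 19.924732208251953
coll 1716 med [545.2 -79.4  78. ] mean z 77.90694523682143 mid [539.8 -75.3  81.7] enc [539.6 -75.4] 25.419275283813477
rod 239 med [540.6 -76.  104.1] mean z 103.53752282358126 mid [539.4 -75.3 101.8] enc [539.6 -75.1] 7.956341743469238
base 4829 med [ 585.1 -101.    11.6] mean z 11.57130746611078 mid [ 585.9 -105.2    9.9] enc [ 586. -104.] 59.942054748535156
table 4788 med [488.  -16.9   1.1] mean z 1.1579029214628618 mid [500.1 -29.6   2.7] enc [500. -30.] 59.9963264465332
```

View pics/w1.png

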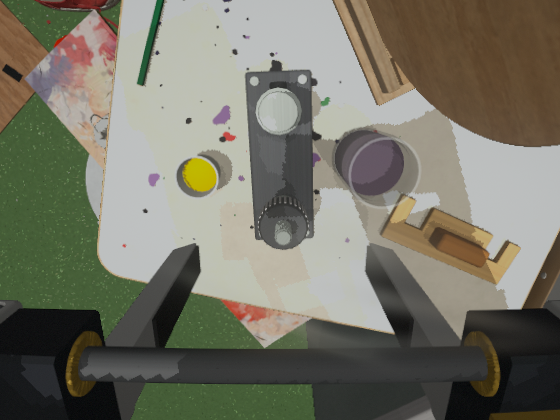

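```bash
python3 - <<'E'
from h import *
delta((539.4,-75.3,46),-0.6)
E
```

```text
d [-31.1  -1.  170. ] rv [-0.    -0.001  0.047] q [-0.23  0.34  1.44 -0.    1.36  1.9 ] t 3.8
```

To row units: 80 mm is 1.6, 70 mm is 1.4.

```bash
echo '-0.4,0,0.2,0,0,0.02
-0.62,-0.02,0.8,0,0,0.047
-0.62,-0.02,1.4,0,0,0.047
-0.62,-0.02,1.6,0,0,0.047
-0.62,-0.02,1.6,0,0,0.047' > path.dat && python3 nudge.py path.dat 74 15
python3 - <<'E'
from h import *
print(manip.read_state()["eef_pos"]);delta((539.4,-75.3,46),-0.6)
E
```

```text
clock: 4.3
eef_pos: [539.0, -75.3, 135.0]
eef_rot: [3.141, 0.001, -0.601]
wrist_force: [0.2, -0.5, 1.0]
finger_gap: 74.1
finger_force: 0.0
[539.03504007 -75.34842928 135.01438576]
d [ 0.4 -0.3 89. ] rv [ 0.001  0.001 -0.001] q [-0.21  0.36  1.62 -0.    1.17  1.97] t 4.3
```

To row units: 89 mm is 1.78, 80 mm is 1.6.

```bash
echo '0,0,0.6,0,0,0
0,0,1.2,0,0,0
0,0,1.6,0,0,0
0,0,1.78,0,0,0
0,0,1.78,0,0,0' > path.dat && python3 nudge.py path.dat
echo '0,0,0,0,0,0
0,0,0,0,0,0
0,0,0,0,0,0
0,0,0,0,0,0
0,0,0,0,0,0' > path.dat && python3 nudge.py path.dat 40 15
```

```text
clock: 4.8
eef_pos: [539.6, -75.5, 46.8]
eef_rot: [3.142, -0.0, -0.602]
wrist_force: [0.6, 0.3, 1.1]
finger_gap: 73.9
finger_force: 0.0
clock: 5.3
eef_pos: [539.0, -76.5, 47.4]
eef_rot: [3.14, -0.001, -0.602]
wrist_force: [-7.4, -8.4, 7.3]
finger_gap: 49.7
finger_force: 15.0
```

```bash
echo '0,0.016,0,0,0,0
0,0.032,0,0,0,0
0,0.032,0,0,0,0
0,0.032,0,0,0,0' > path.dat && python3 nudge.py path.dat
```

```text
clock: 5.7
eef_pos: [538.9, -76.6, 47.4]
eef_rot: [-3.141, -0.001, -0.602]
wrist_force: [-0.8, 1.3, 6.3]
finger_gap: 50.0
finger_force: 15.0
```

To row units: -2.4 mm is -0.048, -1.9 mm is -0.038.

```bash
echo '0,0,-0.01,0,0,-0.15
0,0,-0.02,0,0,-0.3
0,0,-0.028,0,0,-0.45
0,0,-0.038,0,0,-0.6
0,0,-0.048,0,0,-0.75' > path.dat && python3 nudge.py path.dat
echo '0,0,-0.01,0,0,-0.15
0,0,-0.02,0,0,-0.3
0,0,-0.028,0,0,-0.45
0,0,-0.038,0,0,-0.6
0,0,-0.048,0,0,-0.75' > path.dat && python3 nudge.py path.dat
```

```text
clock: 6.2
eef_pos: [539.1, -75.5, 49.8]
eef_rot: [-3.14, -0.002, 0.154]
wrist_force: [1.4, 11.5, 8.0]
finger_gap: 49.5
finger_force: 15.0
clock: 6.7
eef_pos: [538.4, -74.5, 52.0]
eef_rot: [-3.14, -0.003, 0.904]
wrist_force: [-4.0, 17.5, 10.5]
finger_gap: 49.6
finger_force: 15.0
```

To row units: -1 mm is -0.02, -0.5 mm is -0.01.

```bash
echo '0.012,-0.016,-0.01,0,0,0
0.024,-0.032,-0.02,0,0,0
0.024,-0.032,-0.02,0,0,0' > path.dat && python3 nudge.py path.dat
echo '0,0,-0.01,0,0,-0.15
0,0,-0.02,0,0,-0.3
0,0,-0.028,0,0,-0.45
0,0,-0.038,0,0,-0.6
0,0,-0.048,0,0,-0.75' > path.dat && python3 nudge.py path.dat
```

```text
clock: 7.0
eef_pos: [538.3, -74.2, 52.4]
eef_rot: [3.141, -0.001, 0.898]
wrist_force: [5.2, 4.4, -2.9]
finger_gap: 50.0
finger_force: 15.0
clock: 7.5
eef_pos: [537.2, -73.9, 54.6]
eef_rot: [-3.14, -0.001, 1.654]
wrist_force: [-4.1, 6.3, 2.9]
finger_gap: 49.7
finger_force: 15.0
```

To row units: -1 mm is -0.02, -2.4 mm is -0.048.

```bash
echo '0,0,-0.01,0,0,-0.15
0,0,-0.02,0,0,-0.3
0,0,-0.028,0,0,-0.45
0,0,-0.038,0,0,-0.6
0,0,-0.048,0,0,-0.75' > path.dat && python3 nudge.py path.dat
echo '0,0,-0.01,0,0,-0.15
0,0,-0.02,0,0,-0.3
0,0,-0.028,0,0,-0.45
0,0,-0.038,0,0,-0.58
0,0,-0.038,0,0,-0.58' > path.dat && python3 nudge.py path.dat
echo '0,0,0,0,0,0
0,0,0,0,0,0
0,0,0,0,0,0' > path.dat && python3 nudge.py path.dat 64
echo '0,0,-0.8,0,0,0
0,0,-1.6,0,0,0
0,0,-2.4,0,0,0
0,0,-3,0,0,0
0,0,-3,0,0,0' > path.dat && python3 nudge.py path.dat
python3 - <<'E'
from h import *
delta((564.4,-92.4,214),2.59)
E
```

```text
clock: 8.0
eef_pos: [536.1, -74.4, 56.9]
eef_rot: [-3.139, -0.004, 2.404]
wrist_force: [-13.1, 1.0, 6.4]
finger_gap: 49.8
finger_force: 15.0
clock: 8.5
eef_pos: [535.8, -75.3, 58.7]
eef_rot: [-3.14, -0.005, 2.983]
wrist_force: [-14.8, -5.0, 7.5]
finger_gap: 49.8
finger_force: 15.0
clock: 8.8
eef_pos: [538.0, -74.7, 59.0]
eef_rot: [3.142, 0.0, 2.978]
wrist_force: [0.6, -0.4, -0.2]
finger_gap: 63.7
finger_force: 0.0
clock: 9.3
eef_pos: [539.3, -74.9, 213.3]
eef_rot: [-3.141, 0.007, 2.978]
wrist_force: [-0.3, -0.2, -0.5]
finger_gap: 64.3
finger_force: 0.0
d [-27.6 -13.2  -0.5] rv [0.001 0.007 0.388] q [-0.21  0.28  1.53  0.    1.33 -1.61] t 9.3
```

To row units: -27 mm is -0.54, -20 mm is -0.4.

```bash
echo '-0.2,-0.1,0,0,0,0.15
-0.4,-0.2,0,0,0,0.3
-0.54,-0.26,0,0,0,0.39
-0.54,-0.26,0,0,0,0.39
-0.54,-0.26,0,0,0,0.39' > path.dat && python3 nudge.py path.dat; python3 meas.py w2; python3 - <<'E'
from h import *
w=world("top",manip.camera("top")[1])
for c in ((632,-132),(540,-76)):
    p=near(w,c,26,70,95); print(len(p),np.median(p,0))
E
```

```text
clock: 9.8
eef_pos: [562.0, -91.8, 208.2]
eef_rot: [-3.141, -0.001, 2.591]
wrist_force: [-1.2, -0.2, 0.1]
finger_gap: 63.9
finger_force: 0.0
head 897 med [ 633.1 -128.8  114.2] mean z 114.09283747552587 mid [ 634.4 -129.4  112.4] enc [ 634.4 -129.2] 16.03923225402832
should 698 med [ 625.6 -122.8   89.1] mean z 89.00006809362456 mid [ 632.3 -129.3   89.1] enc [ 633.9 -129.3] 19.82442283630371
coll 2275 med [535.4 -73.   89.2] mean z 88.42728976795527 mid [538.3 -74.9  81.5] enc [538.5 -74.9] 25.350078582763672
rod 279 med [538.1 -74.6 104.2] mean z 103.73547091127426 mid [538.4 -75.  101.9] enc [538.5 -74.9] 7.9059529304504395
base 3520 med [ 597.  -109.8   11.4] mean z 11.40509326155298 mid [ 585.9 -103.3   10.2] enc [ 586. -104.] 59.94857406616211
table 8087 med [488.4 -19.2   1.1] mean z 1.0816544848095355 mid [499.9 -29.7   2.6] enc [500. -30.] 59.994850158691406
13 [ 640.60930816 -146.8418702    87.91262257]
412 [534.71901541 -78.25008535  87.08448849]
```

View pics/w2.png

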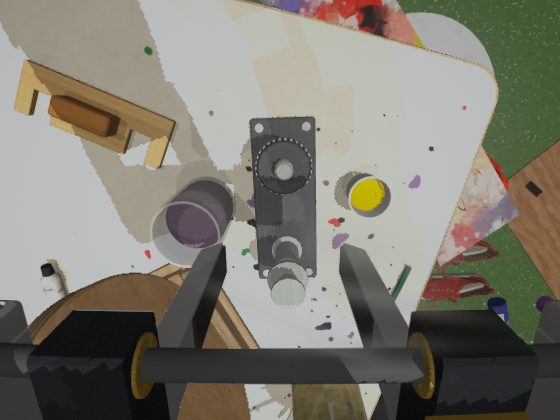

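To row units: -204 mm is -4.08, 72 mm is 1.44.

```bash
echo '0.3,-0.82,0,0,0,0.1
0.58,-1.64,0,0,0,0.2
0.86,-2.44,0,0,0,0.35
1.16,-3.26,0,0,0,0.5
1.44,-4.08,0,0,0,0.65' > path.dat && python3 nudge.py path.dat
echo '0,0,0,0,0,0.15
0,0,0,0,0,0.3
0,0,0,0,0,0.45
0,0,0,0,0,0.6
0,0,0,0,0,0.75' > path.dat && python3 nudge.py path.dat
echo '0,0,0,0,0,0.15
0,0,0,0,0,0.3
0,0,0,0,0,0.45
0,0,0,0,0,0.57
0,0,0,0,0,0.57' > path.dat && python3 nudge.py path.dat
cat > bar.py <<'E'
from h import *
np.set_printoptions(precision=2,suppress=True)
s=manip.read_state(); d=np.median([manip.camera("wrist")[1] for _ in range(3)],0).astype(np.float32); s=manip.read_state()
w=world("wrist",d,info=s); np.save("pics/barw.npy",w)
p=near(w,(394,-228),60,32,46)
r=cv2.minAreaRect(p[:,:2].astype(np.float32)); print("blk",len(p),np.median(p,0),r)
p=near(w,(394,-228),105,6,15)
a=np.deg2rad(r[2]); a=a if r[1][0]>r[1][1] else a-np.pi/2
a=(a+np.pi/2)%np.pi-np.pi/2
p=np.r_[p,near(w,(394,-228),105,6,46)]
q=(p[:,:2]-r[0])@np.array([[np.cos(a),-np.sin(a)],[np.sin(a),np.cos(a)]])
print("yaw",a,"bar in block frame x",np.percentile(q[:,0],[.2,99.8]),"y",np.percentile(q[:,1],[.2,99.8]),"eef",s["eef_pos"],s["eef_rot"])
E
python3 bar.py
```

```text
clock: 10.55
eef_pos: [392.3, -228.2, 209.1]
eef_rot: [3.141, 0.001, 1.933]
wrist_force: [0.4, -0.9, -0.4]
finger_gap: 64.4
finger_force: 0.0
clock: 11.05
eef_pos: [393.7, -227.5, 209.1]
eef_rot: [3.141, 0.0, 1.182]
wrist_force: [1.0, -0.5, -0.6]
finger_gap: 64.3
finger_force: 0.0
clock: 11.55
eef_pos: [393.8, -227.5, 209.1]
eef_rot: [3.141, -0.0, 0.617]
wrist_force: [-0.7, -0.2, -0.0]
finger_gap: 63.7
finger_force: 0.0
blk 1231 [ 395.78 -226.06   38.49] ((394.5599365234375, -227.12005615234375), (62.87419509887695, 21.135892868041992), 35.1226921081543)
yaw 0.6130066194515207 bar in block frame x [-85.22  83.59] y [-27.64  28.27] eef [ 393.78 -227.57  209.03] [ 3.14 -0.    0.62]
```

```bash
echo '0.016,0,0.9,0,0,0.004
0.016,0,1.8,0,0,0.004
0.016,0,2.6,0,0,0.004
0.016,0,3.3,0,0,0.004
0.016,0,3.5,0,0,0.004' > path.dat && python3 nudge.py path.dat
echo '0,0,0.2,0,0,0
0,0,0.36,0,0,0
0,0,0.4,0,0,0' > path.dat && python3 nudge.py path.dat
echo '0,0,0,0,0,0
0,0,0,0,0,0
0,0,0,0,0,0
0,0,0,0,0,0
0,0,0,0,0,0' > path.dat && python3 nudge.py path.dat 10 30
```

```text
clock: 12.2
eef_pos: [393.0, -226.2, 31.1]
eef_rot: [-3.137, 0.002, 0.616]
wrist_force: [-0.5, -0.3, 0.5]
finger_gap: 63.9
finger_force: 0.0
clock: 12.5
eef_pos: [394.8, -227.4, 14.2]
eef_rot: [3.141, -0.0, 0.614]
wrist_force: [0.6, 0.5, 0.1]
finger_gap: 63.9
finger_force: 0.0
clock: 13.0
eef_pos: [394.5, -227.2, 14.1]
eef_rot: [3.141, -0.0, 0.614]
wrist_force: [-0.1, -0.1, -0.3]
finger_gap: 27.3
finger_force: 0.0
```

To row units: -150 mm is -3, -120 mm is -2.4.

```bash
echo '0,0,0,0,0,0
0,0,0,0,0,0
0,0,0,0,0,0
0,0,0,0,0,0' > path.dat && python3 nudge.py path.dat; echo '0,0,-0.8,0,0,0
0,0,-1.6,0,0,0
0,0,-2.4,0,0,0
0,0,-3,0,0,0
0,0,-3,0,0,0' > path.dat && python3 nudge.py path.dat; python3 bar.py
```

```text
clock: 13.4
eef_pos: [394.5, -227.1, 14.1]
eef_rot: [3.142, -0.0, 0.614]
wrist_force: [-0.9, 1.5, 4.0]
finger_gap: 21.7
finger_force: 30.0
clock: 13.9
eef_pos: [395.7, -228.0, 167.3]
eef_rot: [3.136, -0.002, 0.614]
wrist_force: [0.1, 0.0, -2.8]
finger_gap: 21.6
finger_force: 30.0
blk 0 [nan nan nan] ((0.0, 0.0), (0.0, 0.0), 0.0)
  return _methods._mean(a, axis=axis, dtype=dtype,
  ret = um.true_divide(
Traceback (most recent call last):
  File "bar.py", line 12, in <module>
    print("yaw",a,"bar in block frame x",np.percentile(q[:,0],[.2,99.8]),"y",np.percentile(q[:,1],[.2,99.8]),"eef",s["eef_pos"],s["eef_rot"])
                                         ~~~~~~~~~~~~~^^^^^^^^^^^^^^^^^^
IndexError: index -1 is out of bounds for axis 0 with size 0
```

To row units: -15 mm is -0.3, 195 mm is 3.9.

```bash
echo '0.7,-0.06,0,0,0,0.1
1.5,-0.12,0,0,0,0.2
2.3,-0.18,0,0,0,0.3
3.1,-0.24,0,0,0,0.4
3.9,-0.3,0,0,0,0.5' > path.dat && python3 nudge.py path.dat
python3 - <<'E'
from h import *
delta((617.8,-45,160),-0.516)
E
```

```text
clock: 14.55
eef_pos: [545.6, -101.1, 161.7]
eef_rot: [-3.141, 0.003, 0.11]
wrist_force: [-0.1, -0.2, -2.5]
finger_gap: 21.8
finger_force: 30.0
d [ 77.9 -47.9   1.5] rv [-0.     0.003  0.626] q [-0.25  0.35  1.56 -0.    1.24  1.21] t 14.55
```

To row units: 78 mm is 1.56, 60 mm is 1.2.

```bash
echo '0.4,-0.24,0,0,0,0.13
0.8,-0.48,0,0,0,0.26
1.2,-0.72,0,0,0,0.39
1.56,-0.96,0,0,0,0.52
1.56,-0.96,0.02,0,0,0.626' > path.dat && python3 nudge.py path.dat
echo '0,0,0,0,0,0
0,0,0,0,0,0' > path.dat && python3 nudge.py path.dat
python3 - <<'E'
from h import *
im,d=manip.camera("wrist"); cv2.imwrite("pics/w3.png",im[:,:,::-1])
delta((617.8,-45,106.5),-0.516)
E
```

```text
clock: 15.05
eef_pos: [617.8, -44.3, 160.0]
eef_rot: [3.141, 0.003, -0.516]
wrist_force: [-0.3, -0.4, -2.5]
finger_gap: 21.7
finger_force: 30.0
clock: 15.25
eef_pos: [616.6, -46.1, 161.4]
eef_rot: [3.141, 0.002, -0.509]
wrist_force: [0.8, -0.6, -1.6]
finger_gap: 21.7
finger_force: 30.0
d [ 0.4 -1.7 55.4] rv [0.001 0.002 0.006] q [-0.13  0.49  1.36 -0.    1.29  1.95] t 15.3
```

View pics/w3.png

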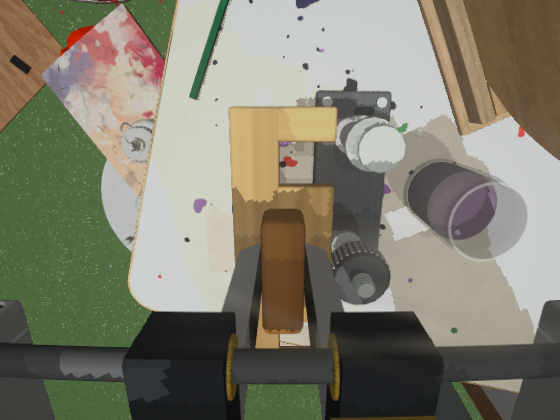

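To row units: 55 mm is 1.1, 50 mm is 1.

```bash
echo '0.008,-0.034,0.4,0,0.002,0.006
0.008,-0.034,0.76,0,0.002,0.006
0.008,-0.034,1,0,0.002,0.006
0.008,-0.034,1.1,0,0.002,0.006
0.008,-0.034,1.1,0,0.002,0.006' > path.dat && python3 nudge.py path.dat
echo '0,0,0,0,0,0
0,0,0,0,0,0' > path.dat && python3 nudge.py path.dat
python3 - <<'E'
from h import *
delta((588.2,-97.2,106.5),-0.516)
d=manip.camera("wrist")[1]; w=world("wrist",d); np.save("pics/w4.npy",w)
np.set_printoptions(precision=1,suppress=True)
p=w.reshape(-1,3); s=manip.read_state(); y=s["eef_rot"][2]
c,sn=np.cos(y),np.sin(y); q=np.c_[(p[:,:2]-s["eef_pos"][:2])@np.array([[c,sn],[sn,-c]]),p[:,2]]
for nm,lo,hi,x0,x1,y0,y1 in (("bartop",96,108,28,100,-40,40),("head",108,120,20,90,20,100),("should",84,94,20,90,30,100),("coll",84,94,-90,-20,30,100)):
    m=(q[:,2]>lo)&(q[:,2]<hi)&(q[:,0]>x0)&(q[:,0]<x1)&(q[:,1]>y0)&(q[:,1]<y1); a=q[m]
    if len(a): print(nm,len(a),np.median(a,0),a.min(0),a.max(0))
E
```

```text
clock: 15.8
eef_pos: [618.2, -44.9, 107.6]
eef_rot: [3.141, -0.001, -0.518]
wrist_force: [0.0, -0.4, -1.9]
finger_gap: 22.3
finger_force: 30.0
clock: 16.0
eef_pos: [618.8, -44.8, 108.8]
eef_rot: [-3.141, -0.003, -0.518]
wrist_force: [0.9, 0.3, -2.6]
finger_gap: 21.3
finger_force: 30.0
d [-0.7 60.7  2.3] rv [-0.001 -0.003 -0.002] q [-0.13  0.54  1.41 -0.    1.18  1.96] t 16.0
bartop 8458 [ 60.6  -7.3 105.6] [ 28.  -29.3  96.4] [ 83.1  27.1 108. ]
head 2906 [ 55.8  64.8 113.3] [ 39.4  49.5 109.4] [ 71.1  81.1 115.3]
should 1430 [62.1 55.4 88.2] [35.8 45.9 84.1] [75.  79.7 90.3]
coll 1374 [-39.6  64.8  88.2] [-52.1  41.6  84. ] [-29.3  89.9  90.3]
```

To row units: 2.3 mm is 0.046, -0.5 mm is -0.01.

```bash
echo '-0.01,0,0.046,0,-0.003,0
-0.01,0.2,0.046,0,-0.003,0
-0.01,0.4,0.046,0,-0.003,0
-0.01,0.6,0.046,0,-0.003,0
-0.01,0.6,0.046,0,-0.003,0' > path.dat && python3 nudge.py path.dat
echo '0,0.16,0,0,0,0
0,0.32,0,0,0,0
0,0.44,0,0,0,0
0,0.52,0,0,0,0
0,0.52,0,0,0,0' > path.dat && python3 nudge.py path.dat
python3 - <<'E'
from h import *
delta((588.2,-97.2,106.5),-0.516)
im,d=manip.camera("wrist"); cv2.imwrite("pics/w5.png",im[:,:,::-1])
E
```

```text
clock: 16.55
eef_pos: [602.5, -72.0, 105.8]
eef_rot: [3.141, 0.001, -0.52]
wrist_force: [0.1, 0.6, -3.8]
finger_gap: 21.7
finger_force: 30.0
clock: 17.05
eef_pos: [590.1, -93.6, 105.7]
eef_rot: [3.142, 0.001, -0.519]
wrist_force: [1.1, -0.4, -1.7]
finger_gap: 21.5
finger_force: 30.0
d [ 0.2  4.1 -0.8] rv [ 0.     0.001 -0.003] q [-0.22  0.5   1.48  0.    1.16  1.87] t 17.05
```

View pics/w5.png

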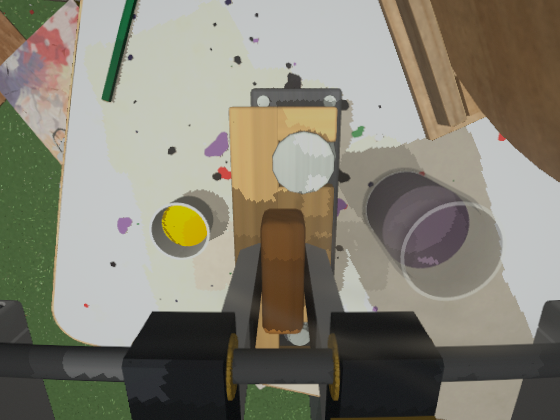

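To row units: 3 mm is 0.06, 2 mm is 0.04.

```bash
echo '0,0.02,0,0,0,0
0,0.04,0,0,0,0
0,0.06,0,0,0,0
0,0.06,0,0,0,0' > path.dat && python3 nudge.py path.dat
echo '0,0.02,0,0,0,0
0,0.02,0,0,0,0
0,0.02,0,0,0,0' > path.dat && python3 nudge.py path.dat
echo '0,0.02,0,0,0,0
0,0.02,0,0,0,0
0,0.02,0,0,0,0' > path.dat && python3 nudge.py path.dat
```

```text
clock: 17.5
eef_pos: [588.8, -95.8, 105.6]
eef_rot: [3.142, 0.001, -0.518]
wrist_force: [0.2, 0.1, -2.5]
finger_gap: 21.6
finger_force: 30.0
clock: 17.8
eef_pos: [588.3, -96.6, 105.7]
eef_rot: [3.142, 0.001, -0.518]
wrist_force: [-0.3, 0.8, -2.1]
finger_gap: 21.8
finger_force: 30.0
clock: 18.1
eef_pos: [587.9, -97.4, 105.7]
eef_rot: [-3.141, 0.001, -0.518]
wrist_force: [1.0, 1.1, -2.0]
finger_gap: 22.1
finger_force: 30.0
```

```bash
echo '0,0.02,0,0,0,0
0,0.02,0,0,0,0
0,0.02,0,0,0,0' > path.dat && python3 nudge.py path.dat
echo '0,0.02,0,0,0,0
0,0.02,0,0,0,0
0,0.02,0,0,0,0' > path.dat && python3 nudge.py path.dat
```

```text
clock: 18.4
eef_pos: [587.7, -97.6, 105.7]
eef_rot: [-3.14, 0.001, -0.518]
wrist_force: [4.0, 6.7, -3.6]
finger_gap: 21.7
finger_force: 30.0
clock: 18.7
eef_pos: [587.6, -97.7, 105.7]
eef_rot: [-3.139, 0.0, -0.518]
wrist_force: [7.8, 10.3, -5.9]
finger_gap: 21.4
finger_force: 30.0
```

```bash
echo '0,-0.024,0,0,0,0
0,-0.024,0.02,0,0,0
0,-0.024,0.04,0,0,0
0,-0.024,0.06,0,0,0
0,-0.024,0.06,0,0,0' > path.dat && python3 nudge.py path.dat
echo '0,0,0.014,0,0,0
0,0,0.014,0,0,0
0,0,0.014,0,0,0' > path.dat && python3 nudge.py path.dat
echo '0,0,0.014,0,0,0
0,0,0.014,0,0,0
0,0,0.014,0,0,0' > path.dat && python3 nudge.py path.dat
```

```text
clock: 19.2
eef_pos: [588.0, -97.7, 103.0]
eef_rot: [-3.14, -0.0, -0.518]
wrist_force: [3.9, 6.3, -0.7]
finger_gap: 21.9
finger_force: 30.0
clock: 19.5
eef_pos: [588.0, -97.7, 102.4]
eef_rot: [-3.14, -0.0, -0.518]
wrist_force: [3.3, 5.2, -0.3]
finger_gap: 21.8
finger_force: 30.0
clock: 19.8
eef_pos: [588.1, -97.8, 101.9]
eef_rot: [-3.14, -0.001, -0.518]
wrist_force: [3.9, 5.6, 1.8]
finger_gap: 21.8
finger_force: 30.0
```

To row units: 0.7 mm is 0.014, -0.5 mm is -0.01.

```bash
echo '0,-0.01,0.014,0,0,0
0,-0.01,0.014,0,0,0
0,-0.01,0.014,0,0,0' > path.dat && python3 nudge.py path.dat
echo '0,0,0.014,0,0,0
0,0,0.014,0,0,0
0,0,0.014,0,0,0' > path.dat && python3 nudge.py path.dat
```

```text
clock: 20.1
eef_pos: [588.2, -97.7, 101.8]
eef_rot: [-3.141, -0.001, -0.518]
wrist_force: [0.1, 3.7, 6.6]
finger_gap: 21.8
finger_force: 30.0
clock: 20.4
eef_pos: [588.2, -97.8, 101.7]
eef_rot: [-3.141, -0.001, -0.518]
wrist_force: [-2.9, 4.6, 13.9]
finger_gap: 22.1
finger_force: 30.0
```

Resting on the supports at z≈101.7. Release gently, retreat up and look.

The manual's scale: shifts go in units of 50 mm. Converting my numbers, -0.7 mm is -0.014.

```bash
echo '0,0,-0.014,0,0,0
0,0,-0.014,0,0,0' > path.dat && python3 nudge.py path.dat
echo '0,0,0,0,0,0
0,0,0,0,0,0
0,0,0,0,0,0
0,0,0,0,0,0' > path.dat && python3 nudge.py path.dat 46
echo '0,0,-0.6,0,0,0
0,0,-1.2,0,0,0
0,0,-1.8,0,0,0
0,0,-2.2,0,0,0
0,0,-2.2,0,0,0' > path.dat && python3 nudge.py path.dat
echo '0,0,0,0,0,0
0,0,0,0,0,0' > path.dat && python3 nudge.py path.dat
python3 - <<'E'
from h import *
np.set_printoptions(precision=1,suppress=True)
im,d=manip.camera("wrist"); cv2.imwrite("pics/w6.png",im[:,:,::-1]); w=world("wrist",d); p=w.reshape(-1,3)
o=np.array([586,-102.3]); y=-0.516; c,s=np.cos(y),np.sin(y)
q=np.c_[(p[:,:2]-o)@np.array([[c,-s],[s,c]]),p[:,2]]
m=(q[:,2]>94)&(q[:,2]<103)&(abs(q[:,0])<95)&(abs(q[:,1])<45); a=q[m]
G=np.c_[a[:,:2],np.ones(len(a))]; co=np.linalg.lstsq(G,a[:,2],rcond=None)[0]
print("bar top",len(a),np.median(a,0),"tilt",co[:2]*1000,cv2.minAreaRect(a[:,:2].astype(np.float32)))
for lo,hi in ((-90,-70),(28,40),(70,85)):
    k=(a[:,0]>lo)&(a[:,0]<hi)
    if k.sum(): print(lo,hi,np.median(a[k],0),a[k].min(0),a[k].max(0))
for n,cc in(("head",(634.5,-129.3)),("rod",(539,-75.1))):
    h=near(w,cc,20,101.5 if n=="rod" else 107,118); print(n,len(h),np.median(h,0))
E
```

```text
clock: 20.6
eef_pos: [588.2, -97.8, 101.8]
eef_rot: [-3.141, -0.001, -0.518]
wrist_force: [-0.3, 3.7, 8.7]
finger_gap: 21.8
finger_force: 30.0
clock: 21.0
eef_pos: [587.5, -97.9, 100.4]
eef_rot: [3.141, 0.001, -0.518]
wrist_force: [-0.3, -0.1, 0.8]
finger_gap: 45.6
finger_force: 0.0
clock: 21.5
eef_pos: [588.6, -98.1, 213.3]
eef_rot: [-3.14, -0.003, -0.518]
wrist_force: [0.3, -0.1, -0.4]
finger_gap: 46.1
finger_force: 0.0
clock: 21.7
eef_pos: [587.2, -97.7, 208.9]
eef_rot: [3.141, 0.003, -0.518]
wrist_force: [0.5, 0.2, 0.3]
finger_gap: 45.8
finger_force: 0.0
bar top 7745 [ 8.6 14.5 98.5] tilt [-1.3 -2.3] ((-1.8119125366210938, 6.447267532348633), (56.40009307861328, 169.14645385742188), 89.89639282226562)
-90 -70 [-77.9   6.4  98.7] [-86.4 -21.6  96.4] [-70.   34.5 100.4]
28 40 [34.   7.7 98.5] [ 28.  -21.7  96.5] [ 40.   34.  102.8]
70 85 [76.4  6.7 98.5] [ 70.  -21.9  96.3] [ 82.8  34.4 100.8]
head 1252 [ 634.7 -129.5  113.4]
rod 201 [539.6 -75.5 103.4]
```

View pics/w6.png

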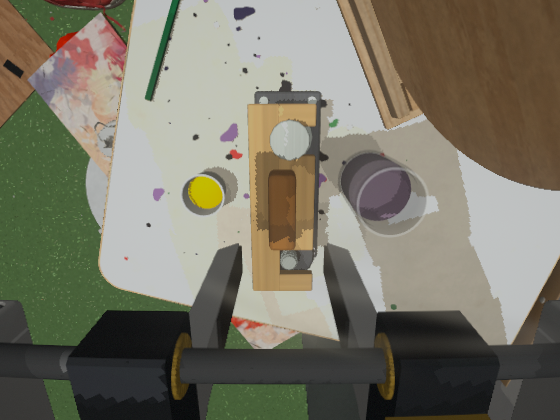

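```bash
python3 -c "
from cell import manip
print(manip.sign_off())"
```

```text
the job is handed in; nothing more can be done
None
```

The collar is level with the shoulder by camera (about 0.1 mm), and the bar rests level on both supports, about 3 mm off centre against the 8 mm allowed. In the last picture the jar and pot stood upright beside the stand. I signed the job off at about 22 s, but the cell returned no verdict.

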